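# Slide a brake pad under the spring-closed cover of a pad gauge

## Robot

A 6-joint arm with a two-finger parallel gripper is mounted at the origin on the work surface. World frame = base frame: x ahead of the robot, y to its left, z up, the work surface at z = 0. Lengths are in m, angles in degrees, forces in N, time in s.
With the tool pointing down it reaches from about 0.275 to 0.825 m from the base axis. Payload 4.9 kg.
Tool frame: the origin (TCP) lies midway between the tips of the shut fingers; the grasp point (between the pads) lies 19 mm behind it; z points along the fingers, x is the direction in which the jaws open and shut, and the axes are right-handed (so a half turn about z gives the same grasp; the last joint's range is limited). The gripper opens to 85 mm and grips with 20 to 120 N. Pads are 22 mm wide; open, the fingers measure 114 mm over their backs; the gripper's body (76 mm by 85 mm) begins 54 mm behind the grasp point. The pads swing forward as they close: fully open they stand 13 mm farther back than shut.
Start: joints at [-79.022, 18.69, -11.035, 60.275, 0, 82.311], TCP at [0.176, -0.521, 0.231] pointing down, gripper open.
Joint ranges: [-152.03, 152.03], [-55.5, 102.48], [-74.3, 77.21], [-110.64, 120.58], [-84.22, 78.4], [-180, 180]. Speed limits (degrees/s): [147.25, 147.25, 180, 180, 180, 180].

## Interface

Orientations are given as a 3x3 rotation matrix whose columns are the frame's x, y, z axes.
In Python, from rig import robot, optics gives the robot as it stands.
- The arm moves only by the tool arm_command, never from a script. Its argument "plan" is a list of rows, each a list of 7 numbers: the shift along the tool's x, y, z in m, then the turn, a rotation vector about the tool's x, y, z in degrees, then the closure, from -1 (fully open) to 1 (shut). In form: [[x, y, z, wx, wy, wz, hand], ...]. A call has 1 to 20 rows; each row is the pose to reach, as a shift and turn from the pose commanded when the call began, along the tool's axes at that moment; what a row does not reach only later rows make up. A row lasts 1/8 s, in which the tool goes at most 62.5 mm and 10.7 degrees, less where a joint would pass 70% of its speed; a pose out of reach is approached as far as the arm can. A call with a gripper value outside its range is refused whole. The fingers move at their own pace and stop on an object; "force" is the grip in N (left out, the last holds). Time passes only in rows, so rows that repeat a pose let the fingers close. It gives the time, the measured TCP pose, the force and the opening at its end, in the units of the state.
- robot.get_state(): the state, without advancing time (a new reading comes with each control period).
- optics.snapshot(name): name is "side" or "top"; returns the picture (384x512x3 uint8, blue, green, red); there is no depth.
- optics.camera_params(name): a dict with "fx", "fy", "cx", "cy" (pixels), "position" and "rotation" of the camera in the world. Camera axes: x right, y down, z forward; pixel columns grow to the right and rows downward; lengths in m; the calibration is good to about 2 mm. A picture is of the moment at which its call begins. camera_params takes no time and is no camera call.
- robot.close_job(): hands the job in, once; it reports no verdict.
The state is a dict: "t": time; "joint_pos": joint angles; "dq": joint speeds; "effort": joint torques, N m; "tool_pos": TCP position; "tool_rot": TCP orientation; "wrist_force": force on the tool from outside, world axes, zero at the start; "torque": the same for the moment, N m; "finger_gap": finger opening in m.
Only numpy, scipy, OpenCV 4.12 (cv2) and the standard library are available. Lean on these libraries where they do the work, as an engineer would, in place of code of your own. Each camera call takes 0.05 s, during which the arm holds its last target.

## Task

Press down the long bar beside the brake-pad gauge with one fingertip to swing its spring-closed cover open, and while that finger keeps the cover open use the other fingertip to push the brake pad along the lane, under the cover and fully home against the end stop. Then let the cover shut over the pad and draw clear. Push the pad flat along the bench, never lift it, and leave the other parts on the bench where they are.

Things in the scene. Friction and masses are not known exactly. Their poses are not given: they have to be found in the camera images.
- mouth (a point): Middle of the mouth of the bay of the pad gauge, a blue fixture fixed to the bench; at bench level. x: along its straight lane, the way to push (roughly away from the robot); y: across, towards hinge and press bar; z up. In this frame two rails, 6 mm high and 32 mm apart inside (flared at the entry), run from x = -165 mm to the stop. The lane's floor is bench level.
- home (a point): Where the pad's centre (half-way up) is when home: 34 mm inside the mouth, 8.5 mm up. Axes as mouth. The end stop's face is at x = +64 mm of the mouth frame, 20 mm high; behind it, at x = 80 to 140 mm, a head with a dial on a post, up to 115 mm high.
- hinge (a point): Point on the cover's hinge pin, which runs parallel to the lane: 26 mm to the +y side of the lane's middle, 12 mm up, 50 mm before the mouth. Axes as mouth. The gauge reaches out to y = 41 mm with the cover shut, 54 mm with it open, and to y = -30 mm.
- cover (a joint): Cover angle, rad: 0 shut, 1.4 wide open. It turns about the hinge pin: pressing the bar down on the outer side lifts the roof over the lane, and a light spring shuts it (2 to 10 N at the bar). Open by 1.25 rad it stands nearly upright, up to 57 mm high, all of it more than 9 mm to the +y side of the lane's middle, so that a finger fits in the lane. Before x = 16 it stays within y = 33.
- roof (a point): Middle of the top of the cover's roof. Shut, the aluminium roof spans x = -4 to 66, y = -17 to 26 mm of the mouth frame (only to y = 6 before x = 16), top 24 mm up. Its 4 mm front skirt at x = -4 to 0, y = -12 to 6, reaches down to 8 mm above the bench: shut, it bars the pad, and the pad's rear must be past x = 0 for it to shut.
- press_bar (a point): On the axis of the press bar, a 7 mm round bar beside the lane, x = -163 to +65 of the mouth frame (this point: -50), 24 mm from the hinge pin. Shut: axis at y = 36, 34 mm up. Pressed it swings out and down to y = 50, 7 mm up. A flat fingertip centred at y = 43 stays over it all the way; at 12 mm above the bench it opens the cover about 1.25 rad. A finger can slide along it.
- pad_mid (a point): Brake pad lying in the lane outside the mouth: its centre, half-way up. Steel backing plate uppermost, 60 x 26 mm, 5 mm thick, from 12 to 17 mm above the bench, on a grey friction block 48 x 24 x 12 mm, face down. x along its length (along the lane within some degrees), z up. 80 to 170 g.
- bearing: Leave alone: wheel bearing, steel ring 47 mm across, 14 mm high, flat on the bench
- piston: Leave alone: aluminium piston, 48 mm across, 41 mm high, standing
- socket: Leave alone: wrench socket, 26 mm across, 36 mm high, standing
- sprocket: Leave alone: small toothed drive sprocket, about 72 mm across, 12 mm high, flat
- wrench: Leave alone: open-ended wrench 170 mm long, lying
- oil: Leave alone: oil bottle 72 mm across, 190 mm high
- cup: Leave alone: steel bowl 80 mm across, 60 mm high
- pad: The same brake pad; origin at the middle of its underside.
Not all that is in view belongs to the job. What is meant by the pad is not green or orange, and is the smaller of those in its own colour.

How it is judged (in metres and radians):
On the way, in this order (a step that is already met when the one before it is completed fails the run):
1. the cover is held open by a fingertip while the pad is still outside the mouth (value of joint cover above 0.9 rad and contact force between the fingers and cover above 0.5 N and x of pad_mid in the frame of mouth below -0.03 m), for 0.1 s.
2. the pad is under the cover, home against the stop, while a fingertip still holds the cover open (value of joint cover above 0.9 rad and contact force between the fingers and cover above 0.5 N and x of pad_mid in the frame of mouth between 0.031 and 0.037 m and y of pad_mid in the frame of mouth between -0.006 and 0.006 m), for 0.1 s.
At the end, for the whole second after the job is handed in: The pad lies flat and still in the bay within 3 mm of touching the end stop, and the cover is shut over it (under 0.06 rad) (x of pad_mid in the frame of mouth between 0.031 and 0.037 m and y of pad_mid in the frame of mouth between -0.006 and 0.006 m and value of joint cover below 0.06 rad and angle between pad_mid's own z axis and vertical below 0.1 rad and height (world z) of pad_mid below 0.013 m and linear speed of pad below 0.01 m/s).
It fails at once if the pad is lifted or tipped (height (world z) of pad_mid above 0.018 m or angle between pad_mid's own z axis and vertical above 0.3 rad).
It fails at once if another part on the bench is moved by more than 20 mm (distance of any of bearing, piston, socket, sprocket, wrench, oil, cup from where it was at the start of the episode above 0.02 m).
It also fails if it takes over 42 s, if anything falls off the work surface, if the arm or the gripper's body presses on something with over 40 N, if the wrist force passes 120 N, or if a joint passes its speed limit or range.

## Working session

There is one attempt and no reset: what is moved stays moved. The work goes in short steps, Python scripts to look and compute and a tool call to move; the robot and the scene stay as the last step left them, time stands still between calls to the robot, and variables do not carry over. Pictures are saved under pics/ and viewed, and the job is handed in when it is done.

Besides the shell and the picture viewer there is one more tool, called after "Emit:" as name([rows], argument=value, ...), one row to a line, values as JSON. arm_command: Moves the arm, as the interface text tells. Its arguments: {"type":"object","properties":{"plan":{"type":"array","items":{"type":"array","items":{"type":"number"}}},"force":{"type":"number"}},"required":["plan"]}

```bash
ls; mkdir -p pics; python3 - <<'E'
from rig import robot, optics
import cv2
for n in("side","top"):
    im=optics.snapshot(n); cv2.imwrite(f"pics/{n}0.png",im)
    p=optics.camera_params(n); print(n,p)
s=robot.get_state(); print(s)
E
```

```text
pics
side {'fx': 474.5988405063834, 'fy': 474.5988405063834, 'cx': 263.21112594865394, 'cy': 183.91534612570862, 'position': array([0.31438831, 0.86436041, 0.92630585]), 'rotation': array([[-0.96467301, -0.18242279,  0.19007342],
       [-0.26342194,  0.67846129, -0.68578361],
       [-0.0038549 , -0.71162645, -0.70254746]])}
top {'fx': 488.75189417546625, 'fy': 488.75189417546625, 'cx': 252.528639442579, 'cy': 185.48421940552058, 'position': array([0.38267241, 0.04004162, 1.39977693]), 'rotation': array([[ 0.00920747, -0.99292828,  0.11835816],
       [-0.99995198, -0.00953971, -0.0022409 ],
       [ 0.00335416, -0.11833185, -0.99296844]])}
{'t': 0.1, 'joint_pos': array([-7.90213059e+01,  1.87272538e+01, -1.10856789e+01,  6.02760328e+01,
       -9.24925227e-04,  8.23100103e+01]), 'dq': array([-0.06715198, -0.16934696,  0.17074281, -0.03982663,  0.03848126,
       -0.01689433]), 'effort': array([ 1.19279612e-03, -4.44237864e+01,  2.63038051e+01,  7.86889315e-03,
       -1.24728545e-04,  9.74343273e-08]), 'tool_pos': array([ 0.17594943, -0.52054223,  0.23059056]), 'tool_rot': array([[ 3.20094997e-01, -9.47385400e-01, -3.11557715e-04],
       [-9.47384198e-01, -3.20095091e-01,  1.52124868e-03],
       [-1.54093688e-03, -1.91779234e-04, -9.99998794e-01]]), 'wrist_force': array([-0.44803863, -0.01272342,  0.34942462]), 'torque': array([-0.01218187,  0.0364984 ,  0.03378402]), 'finger_gap': 0.08538182978722422}
```

View pics/side0.png

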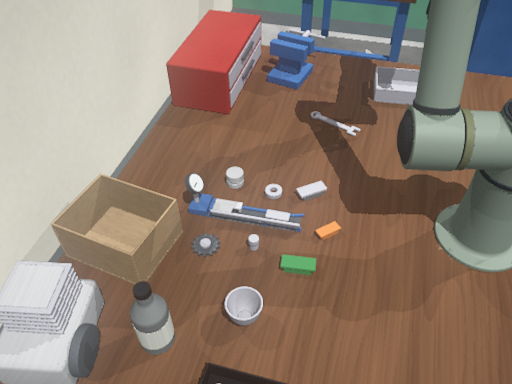

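View pics/top0.png

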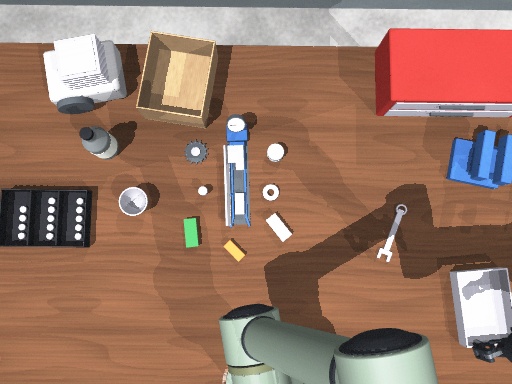

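The gauge is at about (238,175) in the top view, with its lane running down the image towards the robot and the press bar on the left (+y). There are four pad-like blocks: grey in the lane (239,204), grey loose (279,227), green (192,232) and orange (234,250). The one in the lane looks like the smaller grey; I'll check that in an enlarged crop.

```bash
python3 - <<'E'
import cv2,numpy as np
t=cv2.imread("pics/top0.png"); s=cv2.imread("pics/side0.png")
a=cv2.resize(t[108:262,180:300],None,fx=3.85,fy=3.85,interpolation=cv2.INTER_CUBIC)
cv2.imwrite("pics/topc.png",a)
b=cv2.resize(s[160:285,180:345],None,fx=4.8,fy=4.8,interpolation=cv2.INTER_CUBIC)
cv2.imwrite("pics/sidec.png",b)
E
```

```text
(no output)
```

View pics/topc.png

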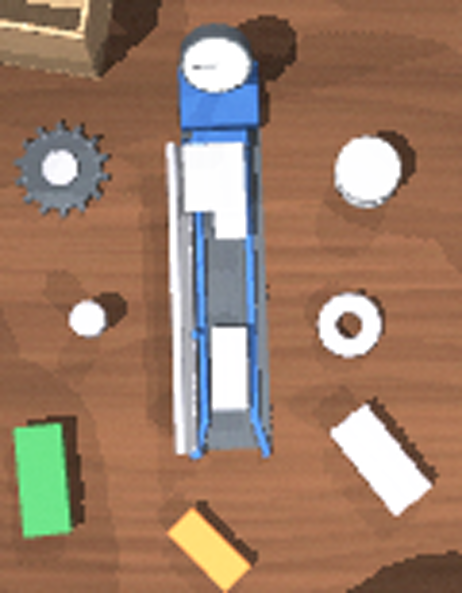

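View pics/sidec.png

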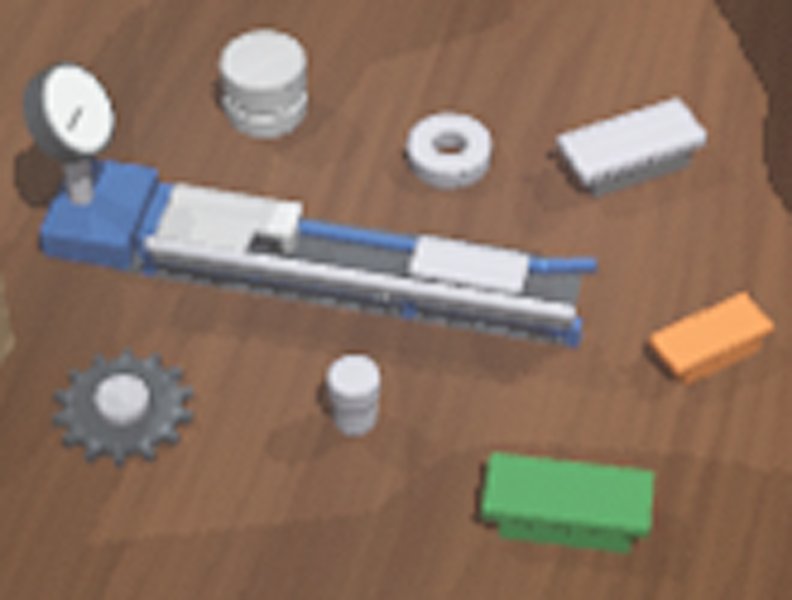

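In the crops, the grey block in the lane (239,204) is about 22 px long. The loose grey block at (279,227) is clearly larger, and the other two are green and orange. So the pad is the small grey block between the rails. Next I'll measure the gauge frame from the bar and rails, then the pad.

```bash
cat > h.py <<'E'
import cv2,numpy as np
from rig import robot, optics
def ray(n,uv,z):
    p=optics.camera_params(n); uv=np.atleast_2d(np.asarray(uv,float))
    d=np.c_[(uv[:,0]-p['cx'])/p['fx'],(uv[:,1]-p['cy'])/p['fy'],np.ones(len(uv))]@p['rotation'].T
    o=p['position']; return (o+d*((z-o[2])/d[:,2])[:,None])
def proj(n,P):
    p=optics.camera_params(n); c=(np.atleast_2d(P)-p['position'])@p['rotation']
    return np.c_[p['fx']*c[:,0]/c[:,2]+p['cx'],p['fy']*c[:,1]/c[:,2]+p['cy']]
def blobs(im,mask,roi,k=8):
    x0,y0,x1,y1=roi
    m=cv2.resize(mask[y0:y1,x0:x1].astype(np.float32),None,fx=k,fy=k,interpolation=cv2.INTER_CUBIC)
    c,_=cv2.findContours((m>.5).astype(np.uint8),cv2.RETR_EXTERNAL,cv2.CHAIN_APPROX_NONE)
    return [((q.reshape(-1,2)+.5)/k-.5+[x0,y0]) for q in c]
E
python3 - <<'E'
from h import *
for n,roi,zz in(("top",(218,130,260,232),0),("side",(185,185,310,235),0)):
    im=cv2.imread(f"pics/{n}0.png"); hsv=cv2.cvtColor(im,cv2.COLOR_BGR2HSV).astype(float)
    for nm,m in(("white",np.where(hsv[...,1]<60,hsv[...,2],0)/255.),):
      for thr in (.62,.7):
        for q in blobs(im,m/thr*.5,roi):
            q=q.astype(np.float32); 
            if cv2.contourArea(q)<8: continue
            r=cv2.minAreaRect(q); b=cv2.boxPoints(r)
            print(n,nm,thr,"A%.0f"%cv2.contourArea(q),np.round(r[0],1),np.round(r[1],1),np.round(b,1).tolist())
E
```

```text
top white 0.62 A11 [248.4 210.2] [ 1.  16.2] [[247.89999389648438, 218.3000030517578], [247.89999389648438, 202.10000610351562], [248.89999389648438, 202.10000610351562], [248.89999389648438, 218.3000030517578]]
top white 0.62 A208 [239.2 204.9] [25.7  9.9] [[234.10000610351562, 192.10000610351562], [244.0, 192.0], [244.1999969482422, 217.6999969482422], [234.39999389648438, 217.8000030517578]]
top white 0.62 A16 [247.5 189.6] [ 0.8 27.4] [[247.0, 203.3000030517578], [247.1999969482422, 175.89999389648438], [248.10000610351562, 175.89999389648438], [247.8000030517578, 203.3000030517578]]
top white 0.62 A379 [226.8 185. ] [80.8  6.2] [[222.5, 144.6999969482422], [228.6999969482422, 144.5], [231.1999969482422, 225.1999969482422], [225.0, 225.39999389648438]]
top white 0.62 A345 [235.  157.5] [25.8 16.7] [[226.39999389648438, 144.6999969482422], [243.10000610351562, 144.5], [243.5, 170.3000030517578], [226.8000030517578, 170.5]]
top white 0.62 A13 [235.6 130.4] [ 1.8 10. ] [[230.60000610351562, 129.60000610351562], [240.60000610351562, 129.60000610351562], [240.60000610351562, 131.30000
[... 2148 characters left out ...]
82422], [212.0, 196.8000030517578], [301.3999938964844, 211.6999969482422], [299.0, 226.0]]
side white 0.7 A116 [304.2 190.5] [11.1 14.1] [[295.6000061035156, 188.0], [308.70001220703125, 182.6999969482422], [312.79998779296875, 193.0], [299.79998779296875, 198.1999969482422]]
side white 0.7 A162 [273.1 190.4] [11.8 17.6] [[264.29998779296875, 184.60000610351562], [281.8999938964844, 184.60000610351562], [281.8999938964844, 196.3000030517578], [264.29998779296875, 196.3000030517578]]
side white 0.7 A58 [196.4 187.8] [ 6.5 12.8] [[190.10000610351562, 184.60000610351562], [202.8000030517578, 184.60000610351562], [202.8000030517578, 191.10000610351562], [190.10000610351562, 191.10000610351562]]
```

```bash
python3 - <<'E'
from h import *
im=cv2.imread("pics/top0.png"); hsv=cv2.cvtColor(im,cv2.COLOR_BGR2HSV).astype(int)
for v in range(140,230,4):
    print(v,[ "%d/%d/%d"%tuple(hsv[v,u]) for u in range(222,252)])
E
```

```text
140 ['11/128/135', '11/127/137', '10/123/139', '11/122/140', '10/95/115', '109/165/223', '109/164/222', '109/164/221', '109/163/219', '109/163/219', '109/163/216', '109/166/207', '109/165/206', '110/166/203', '109/164/187', '109/168/178', '109/160/174', '109/160/174', '108/166/167', '108/164/165', '109/164/162', '108/170/150', '109/161/138', '109/156/137', '109/156/132', '123/41/68', '11/124/80', '11/127/149', '11/128/151', '10/127/150']
144 ['11/131/154', '10/122/152', '11/117/155', '11/129/140', '12/127/141', '108/128/129', '109/130/104', '109/149/194', '108/154/240', '108/160/225', '108/164/224', '108/157/235', '108/156/235', '108/156/236', '108/155/235', '107/157/234', '108/153/236', '108/152/236', '108/155/235', '108/148/237', '109/150/235', '108/162/234', '109/149/120', '113/36/63', '104/41/69', '3/19/121', '10/124/156', '11/126/156', '11/123/157', '11/130/155']
148 ['11/131/142', '159/12/221', '120/2/254', '120/15/190', '120/8/121', '120/7/208', '0/0/255', '120/2/253', '120/1/253', '105/2/253', '120/1/252', '120/1/253', '120/1/253', '120/1/252', '90/1/252', '120/2/252', '120/1
[... 7626 characters left out ...]
 '109/122/195', '108/81/114', '107/26/87', '150/2/124', '3/18/142', '120/6/127', '7/16/143', '5/11/143', '10/16/146', '12/50/149', '10/52/151', '10/58/157', '10/58/153', '9/58/154', '11/57/152', '11/57/153', '10/54/127', '107/150/250', '109/143/228', '5/76/97', '12/132/172']
228 ['11/131/165', '11/130/167', '11/132/164', '12/132/164', '11/129/164', '11/130/165', '10/129/166', '11/129/164', '10/126/166', '11/128/165', '11/126/174', '11/128/174', '11/127/165', '11/128/158', '12/128/158', '12/127/159', '12/128/159', '12/125/157', '12/129/162', '11/131/165', '11/127/167', '11/128/163', '11/127/165', '12/129/164', '11/130/165', '11/131/154', '12/132/166', '12/126/168', '11/125/167', '11/124/169']
```

```bash
python3 - <<'E'
from h import *
im=cv2.imread("pics/top0.png"); hsv=cv2.cvtColor(im,cv2.COLOR_BGR2HSV).astype(float)
H,S,V=hsv[...,0],hsv[...,1],hsv[...,2]
def line(P): 
    vx,vy,x0,y0=cv2.fitLine(P[:,:2].astype(np.float32),cv2.DIST_HUBER,0,.001,.001).ravel()
    if vx<0: vx,vy=-vx,-vy
    return np.array([vx,vy]),np.array([x0,y0])
# bar
w=np.clip((V-190)/60,0,1)*(S<60)
P=[]
for v in range(150,224):
    ww=w[v,222:229].copy()
    if v<164: ww=w[v,222:227].copy()
    P.append([ (ww*np.arange(222,222+len(ww))).sum()/ww.sum(),v])
d,o=line(ray("top",P,.035)); print("bar",d,np.degrees(np.arctan2(d[1],d[0])),o)
# rails: top of blue per row
b=((H>100)&(H<115)&(S>100)&(V>110)).astype(float)
L=[];R=[]
for v in range(172,190):
    l=b[v,229:237];r=b[v,240:249]
    L.append([(l*np.arange(229,237)).sum()/l.sum(),v]);R.append([(r*np.arange(240,249)).sum()/r.sum(),v])
dl,ol=line(ray("top",L,.006));dr,orr=line(ray("top",R,.006))
for dd,oo in((dl,ol),(dr,orr)): print("rail",np.degrees(np.arctan2(dd[1],dd[0])),oo)
n=np.array([-d[1],d[0]])
print("lane offset from bar:",[(q-o)@n for q in(ol,orr)])
# bar ends, along d
for nm,uv,z in(("bar far",(224.2-1,144.6),.034),("bar near",(227,225.3),.034),("roof rear",(234,144.6),.024),("roof front",(240,170.2),.024),("step",(231,162.6),.024),("pad f",(239,192.35),.017),("pad r",(239.3,214.5),.017)):
    p=ray("top",uv,z)[0]; print(nm,"s=%.4f"%((p[:2]-o)@d),"n=%.4f"%((p[:2]-o)@n),p.round(4))
E
```

```text
bar [0.9989731 0.0453085] 2.5968747 [0.54205    0.11373331]
rail 2.9863586 [0.5635448  0.09706552]
rail 0.63882935 [0.5697037  0.06018694]
lane offset from bar: [np.float32(-0.017624572), np.float32(-0.054744326)]
bar far s=0.1198 n=0.0022 [0.6617 0.1214 0.034 ]
bar near s=-0.1092 n=-0.0017 [0.4331 0.1071 0.034 ]
roof rear s=0.1208 n=-0.0282 [0.664  0.0911 0.024 ]
roof front s=0.0462 n=-0.0429 [0.5901 0.073  0.024 ]
step s=0.0690 n=-0.0180 [0.6118 0.0989 0.024 ]
pad f s=-0.0163 n=-0.0378 [0.5275 0.0752 0.017 ]
pad r s=-0.0793 n=-0.0366 [0.4645 0.0736 0.017 ]
```

```bash
cat >> h.py <<'E'
D=np.array([0.99897,0.0453,0]); N=np.array([-0.0453,0.99897,0]); Z=np.array([0,0,1.])
M=np.array([.54205,.11373,0])+D*.0542-N*.036
def W(x,y,z): return M+D*x+N*y+Z*z   # mm->m outside
def G(p): q=np.asarray(p)-M; return np.array([q@D,q@N,q[2]])
E
python3 - <<'E'
from h import *
print(M, np.degrees(np.arctan2(D[1],D[0])))
out=[]
for n,(x0,y0,x1,y1),k in(("top",(212,120,262,232),5),("side",(185,165,310,240),6)):
    im=cv2.imread(f"pics/{n}0.png")[y0:y1,x0:x1]; im=cv2.resize(im,None,fx=k,fy=k,interpolation=cv2.INTER_NEAREST)
    def dl(a,b,c):
        p=proj(n,np.array([W(*a),W(*b)])); q=((p-[x0,y0]+.5)*k).round().astype(int); cv2.line(im,tuple(map(int,q[0])),tuple(map(int,q[1])),c,1)
    dl((-.163,.036,.034),(.065,.036,.034),(0,0,255))
    for s in(-.016,.016): dl((-.14,s,.006),(.064,s,.006),(0,255,0))
    for a,b in(((-.004,-.017),(-.004,.006)),((-.004,-.017),(.066,-.017)),((.066,-.017),(.066,.026)),((.016,.006),(.016,.026))): dl((*a,.024),(*b,.024),(255,0,255))
    c=-.102
    for a,b in(((c-.03,-.013),(c+.03,-.013)),((c-.03,.013),(c+.03,.013)),((c-.03,-.013),(c-.03,.013)),((c+.03,-.013),(c+.03,.013))): dl((*a,.017),(*b,.017),(0,200,255))
    cv2.imwrite(f"pics/ov_{n}.png",im); print(im.shape)
E
```

```text
[0.59782497 0.08022234 0.        ] 2.596396229804353
(560, 250, 3)
(450, 750, 3)
```

View pics/ov_top.png

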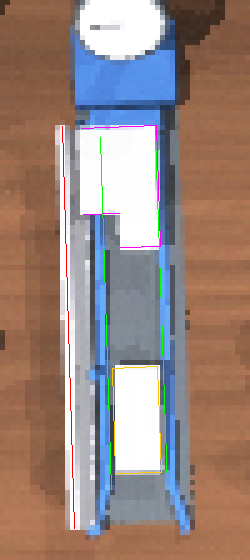

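View pics/ov_side.png

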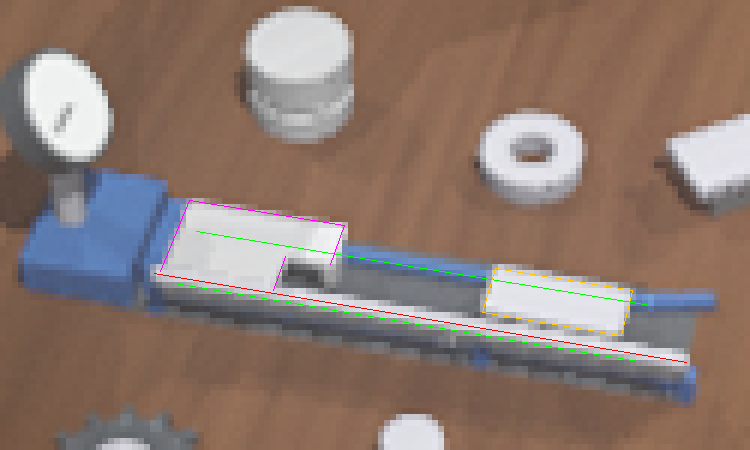

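The overlay of the fitted gauge frame and pad agrees with both views to about 1 px, and the sizes match what was given (bar 229 mm, pad 60 x 26 mm). The mouth is at (0.598, 0.080) with a yaw of 2.6°, and the pad centre is at x = -0.102 in that frame. Now the approach.

```bash
cat >> h.py <<'E'
from scipy.spatial.transform import Rotation as Ro
def Rt(th=4.):
    s,c=np.sin(np.radians(th)),np.cos(np.radians(th))
    return np.c_[N*c+Z*s, D, N*s-Z*c]
def goal(x,y,z,th=4.):
    s=robot.get_state(); R=s['tool_rot']; 
    return R.T@(W(x,y,z)-s['tool_pos']), Ro.from_matrix(R.T@Rt(th)).as_rotvec(degrees=True)
E
python3 - <<'E'
from h import *
sh,rv=goal(-.1485,.0215,.20); print(sh.round(4),rv.round(2),np.linalg.norm(rv)); print(W(-.1485,.0215,.2))
f=np.arange(1,21)/20
for a in f[:18]: pass
r=[[*(sh*min(1,k/18)).round(4),*(rv*min(1,k/18)).round(2),0.28] for k in range(1,21)]
print(r)
E
```

```text
[-0.4958 -0.4552  0.0314] [   5.59    0.81 -163.84] 163.93762358668175
[0.44850398 0.09497315 0.2       ]
[[np.float64(-0.0275), np.float64(-0.0253), np.float64(0.0017), np.float64(0.31), np.float64(0.04), np.float64(-9.1), 0.28], [np.float64(-0.0551), np.float64(-0.0506), np.float64(0.0035), np.float64(0.62), np.float64(0.09), np.float64(-18.2), 0.28], [np.float64(-0.0826), np.float64(-0.0759), np.float64(0.0052), np.float64(0.93), np.float64(0.13), np.float64(-27.31), 0.28], [np.float64(-0.1102), np.float64(-0.1012), np.float64(0.007), np.float64(1.24), np.float64(0.18), np.float64(-36.41), 0.28], [np.float64(-0.1377), np.float64(-0.1265), np.float64(0.0087), np.float64(1.55), np.float64(0.22), np.float64(-45.51), 0.28], [np.float64(-0.1653), np.float64(-0.1517), np.float64(0.0105), np.float64(1.86), np.float64(0.27), np.float64(-54.61), 0.28], [np.float64(-0.1928), np.float64(-0.177), np.float64(0.0122), np.float64(2.17), np.float64(0.31), np.float64(-63.72), 0.28], [np.float64(-0.2204), np.float64(-0.2023), np.float64(0.014), np.float64(2.49), np.float64(0.36), np.float64(-72.82)
[... 826 characters left out ...]
, np.float64(4.66), np.float64(0.67), np.float64(-136.53), 0.28], [np.float64(-0.4407), np.float64(-0.4047), np.float64(0.0279), np.float64(4.97), np.float64(0.72), np.float64(-145.64), 0.28], [np.float64(-0.4683), np.float64(-0.4299), np.float64(0.0297), np.float64(5.28), np.float64(0.76), np.float64(-154.74), 0.28], [np.float64(-0.4958), np.float64(-0.4552), np.float64(0.0314), np.float64(5.59), np.float64(0.81), np.float64(-163.84), 0.28], [np.float64(-0.4958), np.float64(-0.4552), np.float64(0.0314), np.float64(5.59), np.float64(0.81), np.float64(-163.84), 0.28], [np.float64(-0.4958), np.float64(-0.4552), np.float64(0.0314), np.float64(5.59), np.float64(0.81), np.float64(-163.84), 0.28]]
```

Emit:
arm_command([
  [-0.028, -0.025, 0.002, 0.3, 0.04, -9.1, 0.28],
  [-0.055, -0.051, 0.003, 0.6, 0.1, -18.2, 0.28],
  [-0.083, -0.076, 0.005, 0.9, 0.13, -27.3, 0.28],
  [-0.11, -0.101, 0.007, 1.2, 0.18, -36.4, 0.28],
  [-0.138, -0.126, 0.009, 1.55, 0.22, -45.5, 0.28],
  [-0.165, -0.152, 0.01, 1.9, 0.27, -54.6, 0.28],
  [-0.193, -0.177, 0.012, 2.2, 0.31, -63.7, 0.28],
  [-0.22, -0.202, 0.014, 2.5, 0.36, -72.8, 0.28],
  [-0.248, -0.228, 0.016, 2.8, 0.4, -81.9, 0.28],
  [-0.275, -0.253, 0.017, 3.1, 0.45, -91.0, 0.28],
  [-0.303, -0.278, 0.019, 3.4, 0.5, -100.1, 0.28],
  [-0.331, -0.303, 0.021, 3.7, 0.54, -109.2, 0.28],
  [-0.358, -0.329, 0.023, 4.0, 0.58, -118.3, 0.28],
  [-0.386, -0.354, 0.024, 4.35, 0.63, -127.4, 0.28],
  [-0.413, -0.379, 0.026, 4.7, 0.67, -136.5, 0.28],
  [-0.441, -0.405, 0.028, 5.0, 0.72, -145.6, 0.28],
  [-0.468, -0.43, 0.03, 5.3, 0.76, -154.7, 0.28],
  [-0.496, -0.455, 0.031, 5.6, 0.81, -163.8, 0.28],
  [-0.496, -0.455, 0.031, 5.6, 0.81, -163.8, 0.28],
  [-0.496, -0.455, 0.031, 5.6, 0.81, -163.8, 0.28],
])

```text
t: 2.6
tool_pos: [0.4477, 0.0942, 0.1999]
tool_rot: [[-0.044, 0.999, -0.004], [0.997, 0.044, 0.068], [0.068, -0.001, -0.998]]
wrist_force: [0.4, -0.3, -0.5]
finger_gap: 0.0305
```

```bash
python3 - <<'E'
from h import *
s=robot.get_state(); print(G(s['tool_pos']),s['joint_pos'].round(1))
sh,rv=goal(-.1485,.0215,.055); print(sh.round(4),rv.round(2))
E
```

```text
[-0.14934936  0.0207776   0.19988653] [  0.   10.3 -27.4  52.6   3.9  -2.5]
[-0.0091  0.001   0.1446] [-0.06  0.1  -0.09]
```

Emit:
arm_command([
  [-0.002, 0.0, 0.03, 0, 0, 0, 0.28],
  [-0.004, 0.001, 0.07, 0, 0, 0, 0.28],
  [-0.007, 0.001, 0.11, 0, 0, 0, 0.28],
  [-0.009, 0.001, 0.135, 0, 0, 0, 0.28],
  [-0.009, 0.001, 0.145, 0, 0, 0, 0.28],
  [-0.009, 0.001, 0.145, 0, 0, 0, 0.28],
])

```text
t: 3.35
tool_pos: [0.449, 0.0949, 0.055]
tool_rot: [[-0.043, 0.999, -0.004], [0.997, 0.043, 0.068], [0.068, -0.001, -0.998]]
wrist_force: [0.2, 0.3, 0.6]
finger_gap: 0.0307
```

```bash
python3 - <<'E'
from h import *
s=robot.get_state(); print(s['t'],G(s['tool_pos']),s['wrist_force'])
for n,(x0,y0,x1,y1),k in(("top",(190,160,290,270),5),("side",(210,140,340,240),6)):
    im=optics.snapshot(n); cv2.imwrite(f"pics/{n}1.png",im)
    cv2.imwrite(f"pics/{n}1c.png",cv2.resize(im[y0:y1,x0:x1],None,fx=k,fy=k,interpolation=cv2.INTER_CUBIC))
E
```

```text
3.35 [-0.14797284  0.02135391  0.0549939 ] [0.17776066 0.25521174 0.64545741]
```

View pics/top1c.png

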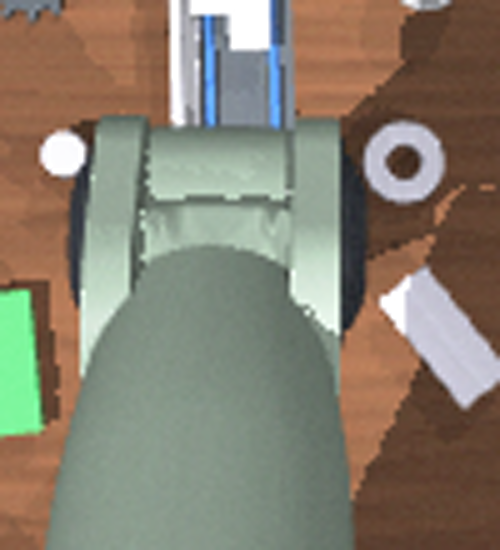

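View pics/side1c.png

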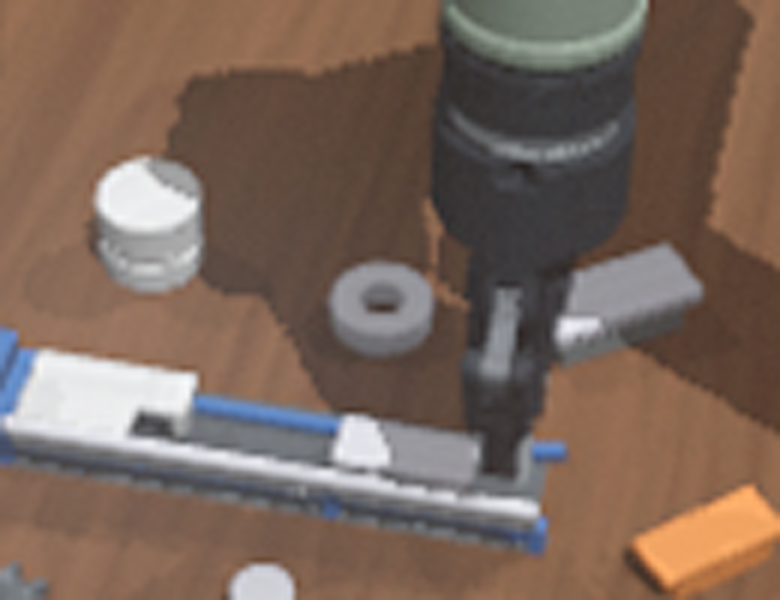

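```bash
python3 - <<'E'
from h import *
s=robot.get_state();R=s['tool_rot'];p=s['tool_pos']
g=.0307
for nm,sx in(("A",1),("B",-1)):
  for xx in(g/2,g/2+.0145):
    for yy in(-.011,.011):
        P=p+R@[sx*xx,yy,-.001]; print(nm,G(P).round(4),((proj("side",P)[0]-[210,140])*6).round(0))
E
```

```text
A [-0.1579  0.0369  0.058 ] [523. 470.]
A [-0.1359  0.0368  0.058 ] [470. 461.]
A [-0.1578  0.0513  0.059 ] [517. 495.]
A [-0.1358  0.0513  0.059 ] [463. 486.]
B [-0.1579  0.0062  0.0559] [536. 419.]
B [-0.1359  0.0062  0.0559] [483. 410.]
B [-0.1579 -0.0082  0.0549] [541. 395.]
B [-0.1359 -0.0083  0.0549] [489. 387.]
```

```bash
python3 - <<'E'
import cv2
im=cv2.imread("pics/side1.png")[185:232,265:315]
im=cv2.convertScaleAbs(im,alpha=1.8,beta=10)
cv2.imwrite("pics/side1d.png",cv2.resize(im,None,fx=12,fy=12,interpolation=cv2.INTER_NEAREST))
E
```

```text
(no output)
```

View pics/side1d.png

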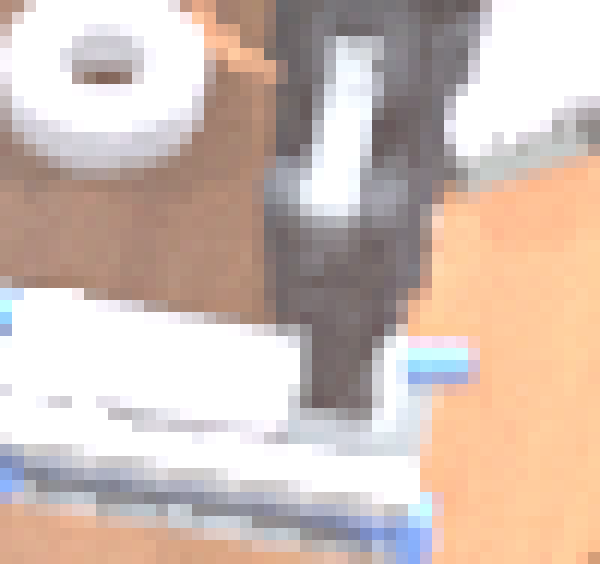

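The side crop shows finger A's tip ending at about (293,220), roughly over the bar and just behind the pad. It looks narrower than the upper finger (about 14 mm along the lane), so the tip's thickness is uncertain. I'll open the gap to 42 mm and have the tip follow the bar's arc as it presses.

```bash
python3 - <<'E'
from h import *
for y,z in((.011,.055),(.011,.040),(.011,.034),(.016,.0304),(.021,.024),(.0235,.020),(.024,.016),(.024,.012),(.024,.010)):
    sh,rv=goal(-.1485,y,z); print(y,z,sh.round(4).tolist(),rv.round(1).tolist())
E
```

```text
0.011 0.055 [-0.0106, -0.0016, 0.0002] [0.1, 0.1, -0.1]
0.011 0.04 [-0.0117, -0.0016, 0.0152] [0.1, 0.1, -0.1]
0.011 0.034 [-0.0121, -0.0016, 0.0212] [0.1, 0.1, -0.1]
0.016 0.0304 [-0.0073, -0.0017, 0.0251] [0.1, 0.1, -0.1]
0.021 0.024 [-0.0028, -0.0017, 0.0318] [0.1, 0.1, -0.1]
0.0235 0.02 [-0.0006, -0.0017, 0.036] [0.1, 0.1, -0.1]
0.024 0.016 [-0.0003, -0.0017, 0.04] [0.1, 0.1, -0.1]
0.024 0.012 [-0.0006, -0.0017, 0.044] [0.1, 0.1, -0.1]
0.024 0.01 [-0.0007, -0.0017, 0.046] [0.1, 0.1, -0.1]
```

Emit:
arm_command([
  [-0.006, -0.001, 0.0, 0, 0, 0, 0.01],
  [-0.011, -0.001, 0.0, 0, 0, 0, 0.01],
  [-0.011, -0.001, 0.005, 0, 0, 0, 0.01],
  [-0.012, -0.001, 0.015, 0, 0, 0, 0.01],
  [-0.012, -0.001, 0.015, 0, 0, 0, 0.01],
])

```text
t: 4.08
tool_pos: [0.4478, 0.0845, 0.0382]
tool_rot: [[-0.044, 0.999, -0.005], [0.997, 0.045, 0.068], [0.068, -0.002, -0.998]]
wrist_force: [-0.7, -0.5, 0.3]
finger_gap: 0.0425
```

```bash
python3 - <<'E'
from h import *
s=robot.get_state(); print(s['t'],G(s['tool_pos']).round(4),s['wrist_force'],s['finger_gap'])
for y,z in((.011,.034),(.016,.0304),(.021,.024),(.0235,.020),(.024,.016),(.024,.012),(.024,.010)):
    sh,rv=goal(-.149,y,z); print(y,z,sh.round(4).tolist(),rv.round(1).tolist())
E
```

```text
4.075 [-0.1496  0.0111  0.0382] [-0.69777677 -0.48138809  0.32167898] 0.042499715841867826
0.011 0.034 [-0.0004, 0.0007, 0.0042] [-0.1, 0.1, -0.0]
0.016 0.0304 [0.0044, 0.0007, 0.0081] [-0.1, 0.1, -0.0]
0.021 0.024 [0.0089, 0.0007, 0.0148] [-0.1, 0.1, -0.0]
0.0235 0.02 [0.0112, 0.0007, 0.019] [-0.1, 0.1, -0.0]
0.024 0.016 [0.0114, 0.0007, 0.023] [-0.1, 0.1, -0.0]
0.024 0.012 [0.0111, 0.0007, 0.027] [-0.1, 0.1, -0.0]
0.024 0.01 [0.011, 0.0007, 0.029] [-0.1, 0.1, -0.0]
```

Emit:
arm_command([
  [0, 0, 0.001, 0, 0, 0, 0.01],
  [0, 0, 0.002, 0, 0, 0, 0.01],
])

```text
t: 4.32
tool_pos: [0.449, 0.0847, 0.0372]
tool_rot: [[-0.045, 0.999, -0.003], [0.997, 0.045, 0.068], [0.068, 0.0, -0.998]]
wrist_force: [-0.4, -0.1, 0.5]
finger_gap: 0.0422
```

Emit:
arm_command([
  [0, 0, 0.001, 0, 0, 0, 0.01],
  [0, 0, 0.002, 0, 0, 0, 0.01],
])

```text
t: 4.58
tool_pos: [0.4489, 0.0848, 0.0353]
tool_rot: [[-0.045, 0.999, -0.003], [0.997, 0.045, 0.068], [0.068, 0.0, -0.998]]
wrist_force: [0.2, -0.1, 0.5]
finger_gap: 0.0421
```

Emit:
arm_command([
  [0, 0, 0.001, 0, 0, 0, 0.01],
  [0, 0, 0.002, 0, 0, 0, 0.01],
])

```text
t: 4.82
tool_pos: [0.4489, 0.0849, 0.0333]
tool_rot: [[-0.044, 0.999, -0.003], [0.997, 0.045, 0.069], [0.069, 0.0, -0.998]]
wrist_force: [-0.1, 0.1, 6.5]
finger_gap: 0.0418
```

Contact came at TCP z ≈ 34 mm, so tip A sits about 3.5 mm above the TCP, as modelled. Next I press along the bar's arc.

Emit:
arm_command([
  [0.0025, 0, 0.0017, 0, 0, 0, 0.01],
  [0.005, 0, 0.0035, 0, 0, 0, 0.01],
  [0.007, 0, 0.007, 0, 0, 0, 0.01],
  [0.0093, 0, 0.01, 0, 0, 0, 0.01],
  [0.0115, 0, 0.0145, 0, 0, 0, 0.01],
  [0.0118, 0, 0.0185, 0, 0, 0, 0.01],
  [0.0115, 0, 0.0225, 0, 0, 0, 0.01],
  [0.0113, 0, 0.024, 0, 0, 0, 0.01],
  [0.0113, 0, 0.024, 0, 0, 0, 0.01],
])

```text
t: 5.95
tool_pos: [0.4487, 0.0981, 0.0103]
tool_rot: [[-0.045, 0.999, -0.002], [0.997, 0.045, 0.069], [0.069, 0.001, -0.998]]
wrist_force: [1.0, 2.3, 3.9]
finger_gap: 0.0421
```

```bash
python3 - <<'E'
from h import *
s=robot.get_state(); print(s['t'],G(s['tool_pos']).round(4),s['wrist_force'],s['finger_gap'])
for n,(x0,y0,x1,y1),k in(("top",(205,110,265,210),6),("side",(190,165,320,240),6)):
    im=optics.snapshot(n); cv2.imwrite(f"pics/{n}2.png",im)
    cv2.imwrite(f"pics/{n}2c.png",cv2.resize(im[y0:y1,x0:x1],None,fx=k,fy=k,interpolation=cv2.INTER_CUBIC))
E
```

```text
5.95 [-0.1481  0.0246  0.0103] [1.02985501 2.29570816 3.90877855] 0.04213292154648442
```

View pics/top2c.png

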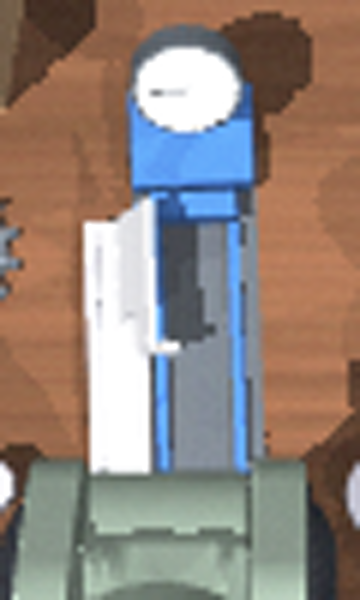

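View pics/side2c.png

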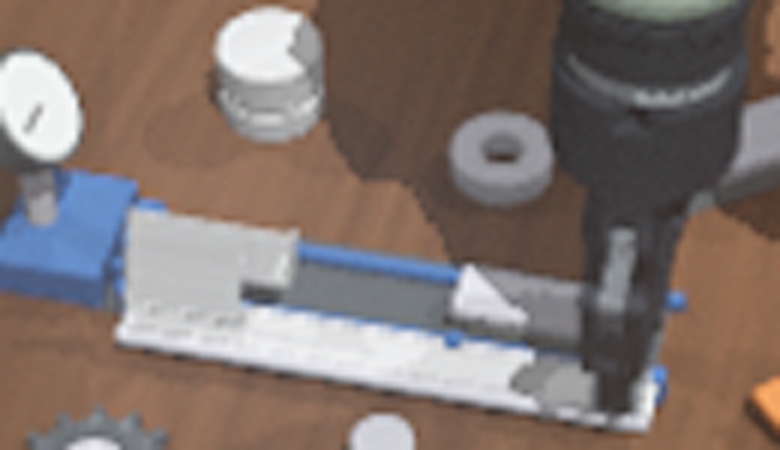

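The cover is open: in the top view the roof stands edge-on at u ≈ 226-231, and the lane is clear. I'll press 1.5 mm deeper for margin, then push the pad.

Emit:
arm_command([
  [0, 0, 0.0008, 0, 0, 0, 0.01],
  [0, 0.0, 0.0015, 0, 0, 0, 0.01],
  [0, 0.003, 0.0015, 0, 0, 0, 0.01],
  [0, 0.006, 0.0015, 0, 0, 0, 0.01],
  [0, 0.01, 0.0015, 0, 0, 0, 0.01],
  [0, 0.014, 0.0015, 0, 0, 0, 0.01],
  [0, 0.019, 0.0015, 0, 0, 0, 0.01],
  [0, 0.024, 0.0015, 0, 0, 0, 0.01],
  [0, 0.029, 0.0015, 0, 0, 0, 0.01],
  [0, 0.034, 0.0015, 0, 0, 0, 0.01],
  [0, 0.039, 0.0015, 0, 0, 0, 0.01],
  [0, 0.044, 0.0015, 0, 0, 0, 0.01],
  [0, 0.049, 0.0015, 0, 0, 0, 0.01],
  [0, 0.054, 0.0015, 0, 0, 0, 0.01],
  [0, 0.058, 0.0015, 0, 0, 0, 0.01],
  [0, 0.06, 0.0015, 0, 0, 0, 0.01],
])

```text
t: 8.05
tool_pos: [0.5085, 0.1005, 0.0086]
tool_rot: [[-0.044, 0.999, -0.003], [0.997, 0.045, 0.068], [0.068, 0.0, -0.998]]
wrist_force: [-3.2, -0.2, 5.1]
finger_gap: 0.0423
```

```bash
python3 - <<'E'
from h import *
s=robot.get_state(); print(s['t'],G(s['tool_pos']).round(4),s['wrist_force'],s['finger_gap'])
for n,(x0,y0,x1,y1),k in(("top",(205,110,265,210),6),("side",(190,165,320,240),6)):
    im=optics.snapshot(n); cv2.imwrite(f"pics/{n}3.png",im)
    cv2.imwrite(f"pics/{n}3c.png",cv2.resize(im[y0:y1,x0:x1],None,fx=k,fy=k,interpolation=cv2.INTER_CUBIC))
E
```

```text
8.05 [-0.0883  0.0243  0.0086] [-3.23852002 -0.15867262  5.14557624] 0.04229449232621915
```

View pics/top3c.png

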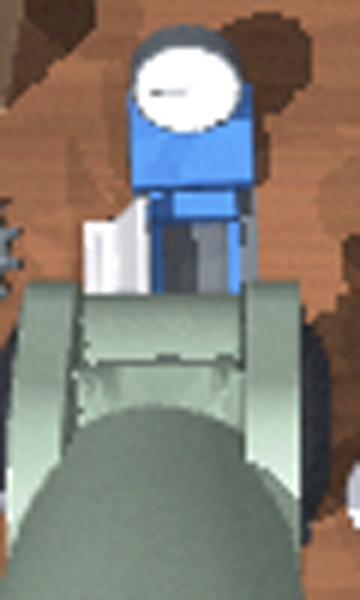

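View pics/side3c.png

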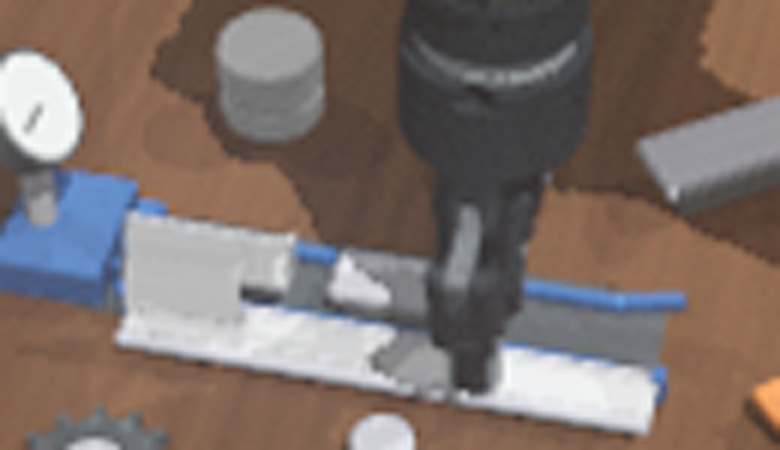

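```bash
python3 - <<'E'
from h import *
for n,c in(("2",[(465,265),(452,310)]),("3",[(340,252),(328,300)])):
    for u,v in c: print(n,G(ray("side",(190+u/6-.5,165+v/6-.5),.017)[0]).round(4))
E
```

```text
2 [-0.0717 -0.0148  0.017 ]
2 [-0.0718  0.0117  0.017 ]
3 [-0.0171 -0.0105  0.017 ]
3 [-0.0189  0.0176  0.017 ]
```

The pad is sliding ahead of the finger: its front edge is at about (246,207) in the side view, x ≈ -18 mm, and the cover is still up. About 82 mm is left, so I'll push most of that and then close in on force.

Emit:
arm_command([
  [0, 0.003, 0, 0, 0, 0, 0.01],
  [0, 0.007, 0, 0, 0, 0, 0.01],
  [0, 0.012, 0, 0, 0, 0, 0.01],
  [0, 0.017, 0, 0, 0, 0, 0.01],
  [0, 0.022, 0, 0, 0, 0, 0.01],
  [0, 0.027, 0, 0, 0, 0, 0.01],
  [0, 0.032, 0, 0, 0, 0, 0.01],
  [0, 0.037, 0, 0, 0, 0, 0.01],
  [0, 0.042, 0, 0, 0, 0, 0.01],
  [0, 0.047, 0, 0, 0, 0, 0.01],
  [0, 0.052, 0, 0, 0, 0, 0.01],
  [0, 0.057, 0, 0, 0, 0, 0.01],
  [0, 0.062, 0, 0, 0, 0, 0.01],
  [0, 0.066, 0, 0, 0, 0, 0.01],
  [0, 0.069, 0, 0, 0, 0, 0.01],
  [0, 0.071, 0, 0, 0, 0, 0.01],
  [0, 0.073, 0, 0, 0, 0, 0.01],
])

```text
t: 10.28
tool_pos: [0.5811, 0.1038, 0.0086]
tool_rot: [[-0.044, 0.999, -0.003], [0.997, 0.045, 0.068], [0.068, 0.0, -0.998]]
wrist_force: [-4.2, -0.3, 3.6]
finger_gap: 0.0424
```

```bash
python3 - <<'E'
from h import *
s=robot.get_state(); print(s['t'],G(s['tool_pos']).round(4),s['wrist_force'],s['finger_gap'])
for n,(x0,y0,x1,y1),k in(("side",(190,165,320,240),6),):
    im=optics.snapshot(n); cv2.imwrite(f"pics/{n}4.png",im)
    cv2.imwrite(f"pics/{n}4c.png",cv2.resize(im[y0:y1,x0:x1],None,fx=k,fy=k,interpolation=cv2.INTER_CUBIC))
E
```

```text
10.275 [-0.0156  0.0243  0.0086] [-4.15971952 -0.25618553  3.62277833] 0.042398272846338785
```

View pics/side4c.png

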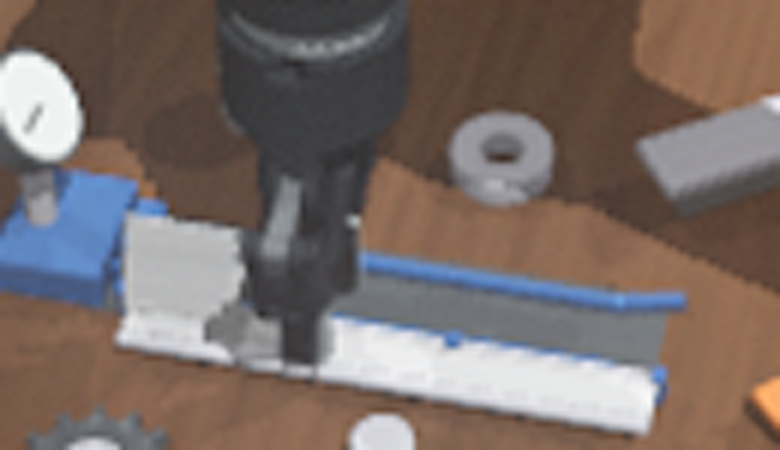

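The cover is still up and the pad is moving under it. From here I go in small steps and watch the force.

Emit:
arm_command([
  [0, 0.0015, 0, 0, 0, 0, 0.01],
  [0, 0.003, 0, 0, 0, 0, 0.01],
  [0, 0.0045, 0, 0, 0, 0, 0.01],
  [0, 0.006, 0, 0, 0, 0, 0.01],
  [0, 0.006, 0, 0, 0, 0, 0.01],
])

```text
t: 10.95
tool_pos: [0.5875, 0.1041, 0.0087]
tool_rot: [[-0.045, 0.999, -0.002], [0.997, 0.045, 0.068], [0.068, 0.001, -0.998]]
wrist_force: [-3.2, 0.1, 4.8]
finger_gap: 0.0422
```

Emit:
arm_command([
  [0, 0.001, 0, 0, 0, 0, 0.01],
  [0, 0.0015, 0, 0, 0, 0, 0.01],
])

```text
t: 11.2
tool_pos: [0.5886, 0.1041, 0.0086]
tool_rot: [[-0.044, 0.999, -0.003], [0.997, 0.045, 0.068], [0.068, 0.0, -0.998]]
wrist_force: [-2.8, 0.5, 4.8]
finger_gap: 0.0423
```

Emit:
arm_command([
  [0, 0.001, 0, 0, 0, 0, 0.01],
  [0, 0.0015, 0, 0, 0, 0, 0.01],
])

```text
t: 11.45
tool_pos: [0.5902, 0.1042, 0.0086]
tool_rot: [[-0.044, 0.999, -0.003], [0.997, 0.045, 0.068], [0.068, 0.0, -0.998]]
wrist_force: [-3.9, -1.8, 5.1]
finger_gap: 0.0424
```

Emit:
arm_command([
  [0, 0.001, 0, 0, 0, 0, 0.01],
  [0, 0.0015, 0, 0, 0, 0, 0.01],
])

```text
t: 11.7
tool_pos: [0.5907, 0.1042, 0.0085]
tool_rot: [[-0.044, 0.999, -0.005], [0.997, 0.044, 0.068], [0.068, -0.002, -0.998]]
wrist_force: [-5.5, 0.1, 7.0]
finger_gap: 0.0421
```

Emit:
arm_command([
  [0, 0.001, 0, 0, 0, 0, 0.01],
  [0, 0.0015, 0, 0, 0, 0, 0.01],
])

```text
t: 11.95
tool_pos: [0.5908, 0.1042, 0.0082]
tool_rot: [[-0.044, 0.999, -0.007], [0.997, 0.044, 0.068], [0.068, -0.004, -0.998]]
wrist_force: [-9.5, -1.2, 8.0]
finger_gap: 0.0423
```

The pad has seated: the advance stalled at TCP x ≈ -6 mm, as predicted for home, and the force is climbing. I'll hold briefly and then back off along the lane with the bar still pressed, to check before the cover shuts.

Emit:
arm_command([
  [0, 0, 0, 0, 0, 0, 0.01],
  [0, 0, 0, 0, 0, 0, 0.01],
  [0, -0.003, 0, 0, 0, 0, 0.01],
  [0, -0.006, 0, 0, 0, 0, 0.01],
  [0, -0.012, 0, 0, 0, 0, 0.01],
  [0, -0.02, 0, 0, 0, 0, 0.01],
  [0, -0.03, 0, 0, 0, 0, 0.01],
  [0, -0.04, 0, 0, 0, 0, 0.01],
  [0, -0.05, 0, 0, 0, 0, 0.01],
  [0, -0.06, 0, 0, 0, 0, 0.01],
  [0, -0.07, 0, 0, 0, 0, 0.01],
  [0, -0.08, 0, 0, 0, 0, 0.01],
  [0, -0.088, 0, 0, 0, 0, 0.01],
  [0, -0.092, 0, 0, 0, 0, 0.01],
  [0, -0.092, 0, 0, 0, 0, 0.01],
])

```text
t: 13.82
tool_pos: [0.5001, 0.1002, 0.0084]
tool_rot: [[-0.045, 0.999, -0.005], [0.997, 0.045, 0.068], [0.068, -0.001, -0.998]]
wrist_force: [0.6, -0.4, 4.5]
finger_gap: 0.0422
```

```bash
python3 - <<'E'
from h import *
s=robot.get_state(); print(s['t'],G(s['tool_pos']).round(4),s['wrist_force'],s['finger_gap'])
for n,(x0,y0,x1,y1),k in(("top",(205,110,265,210),6),("side",(190,165,320,240),6)):
    im=optics.snapshot(n); cv2.imwrite(f"pics/{n}5.png",im)
    im=cv2.resize(im[y0:y1,x0:x1],None,fx=k,fy=k,interpolation=cv2.INTER_CUBIC)
    q=[W(.064,-.013,.017),W(.064,.013,.017),W(.004,.013,.017),W(.004,-.013,.017)]
    q=((proj(n,np.array(q))-[x0,y0]+.5)*k).round().astype(int); cv2.polylines(im,[q.reshape(-1,1,2).astype(np.int32)],True,(0,0,255),1)
    cv2.imwrite(f"pics/{n}5c.png",im)
E
```

```text
13.825 [-0.0967  0.0244  0.0084] [ 0.61680704 -0.38133345  4.50971457] 0.04218936781925175
```

View pics/top5c.png

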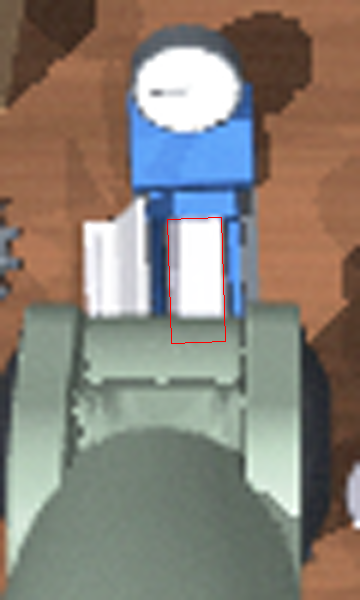

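View pics/side5c.png

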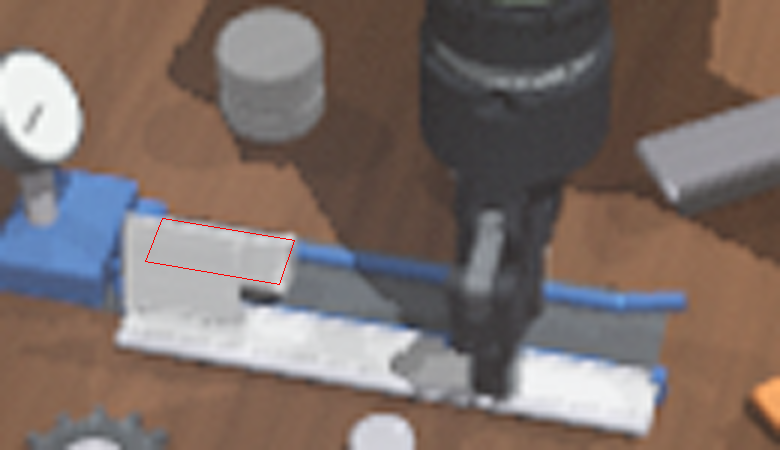

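The top view shows the pad's front edge on the blue stop face, inside the projected home outline. Now I'll let the cover down by retracing the arc, then rise clear.

Emit:
arm_command([
  [0.0002, 0, -0.004, 0, 0, 0, 0.01],
  [0.0005, 0, -0.0076, 0, 0, 0, 0.01],
  [-0.0002, 0, -0.0117, 0, 0, 0, 0.01],
  [-0.0019, 0, -0.0158, 0, 0, 0, 0.01],
  [-0.0042, 0, -0.0194, 0, 0, 0, 0.01],
  [-0.0069, 0, -0.0227, 0, 0, 0, 0.01],
  [-0.0093, 0, -0.0248, 0, 0, 0, 0.01],
  [-0.0116, 0, -0.0265, 0, 0, 0, 0.01],
  [-0.0114, 0, -0.029, 0, 0, 0, 0.01],
  [-0.011, 0, -0.033, 0, 0, 0, 0.01],
  [-0.0106, 0, -0.041, 0, 0, 0, 0.01],
  [-0.0085, 0, -0.071, 0, 0, 0, 0.01],
  [-0.0055, 0, -0.111, 0, 0, 0, 0.01],
  [-0.003, -0.05, -0.15, 0, 0, 0, 0.01],
  [-0.003, -0.1, -0.18, 0, 0, 0, 0.01],
  [-0.003, -0.12, -0.18, 0, 0, 0, 0.01],
  [-0.003, -0.12, -0.18, 0, 0, 0, 0.01],
])

```text
t: 16.05
tool_pos: [0.3811, 0.0797, 0.1887]
tool_rot: [[-0.045, 0.999, -0.002], [0.997, 0.045, 0.068], [0.068, 0.001, -0.998]]
wrist_force: [0.2, 0.1, -0.2]
finger_gap: 0.0419
```

```bash
python3 - <<'E'
from h import *
s=robot.get_state(); print(s['t'],G(s['tool_pos']).round(4),s['wrist_force'],s['finger_gap'])
for n,(x0,y0,x1,y1),k in(("top",(170,100,300,230),4.6),("side",(185,160,315,255),6)):
    im=optics.snapshot(n); cv2.imwrite(f"pics/{n}6.png",im)
    im=cv2.resize(im[y0:y1,x0:x1],None,fx=k,fy=k,interpolation=cv2.INTER_CUBIC)
    cv2.imwrite(f"pics/{n}6c.png",im)
E
```

```text
16.05 [-0.2165  0.0093  0.1887] [ 0.15720062  0.11741249 -0.23575707] 0.04187241006320992
```

View pics/top6c.png

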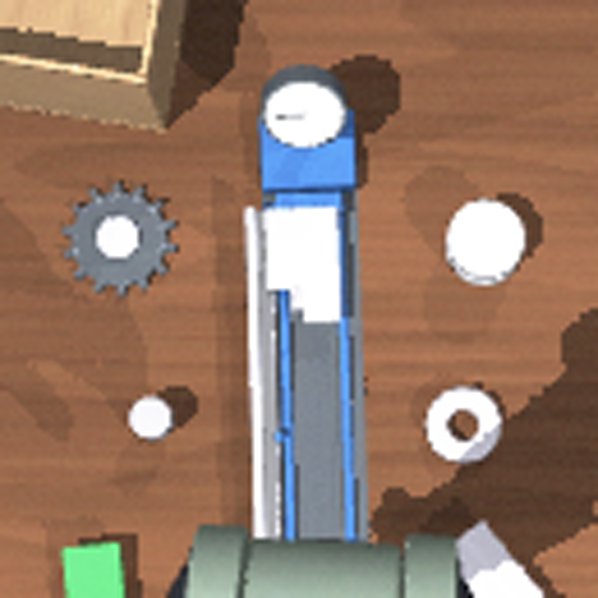

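View pics/side6c.png

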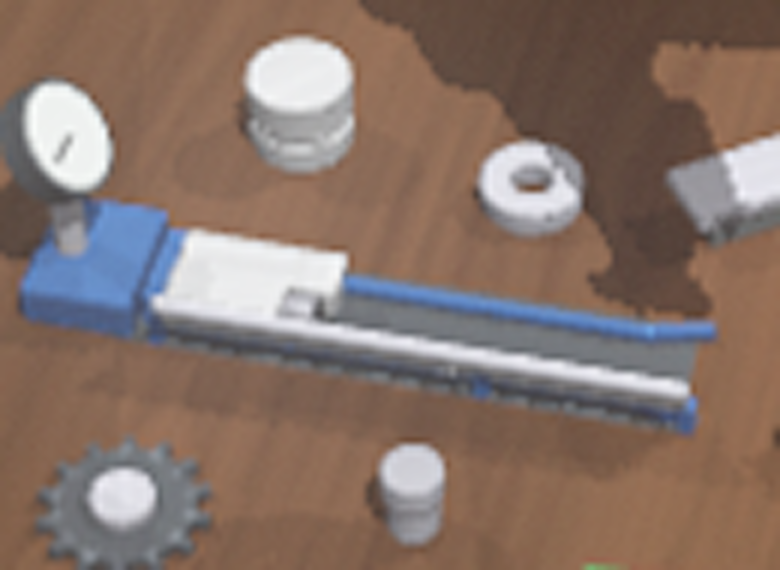

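```bash
python3 - <<'E'
from h import *
a=cv2.imread("pics/side0.png").astype(int);b=cv2.imread("pics/side6.png").astype(int)
d=np.abs(a-b).max(2); print("roof diff",np.median(d[200:206,215:228]), "bar rows diff>40 count",(d[205:228,240:300]>40).sum())
ys,xs=np.where(d[195:230,205:245]>50); print(list(zip(xs+205,ys+195))[:40])
t=cv2.cvtColor(cv2.imread("pics/top6.png"),cv2.COLOR_BGR2GRAY)
print(t[160:172,231:238])
for v in(166,167,168): print(v,G(ray("top",(234.5,v),.017)[0]).round(4))
E
```

```text
roof diff 17.0 bar rows diff>40 count 309
[(np.int64(233), np.int64(209)), (np.int64(234), np.int64(209)), (np.int64(235), np.int64(209)), (np.int64(236), np.int64(209)), (np.int64(232), np.int64(210)), (np.int64(233), np.int64(210)), (np.int64(234), np.int64(210)), (np.int64(235), np.int64(210)), (np.int64(236), np.int64(210)), (np.int64(237), np.int64(210)), (np.int64(232), np.int64(211)), (np.int64(233), np.int64(211)), (np.int64(234), np.int64(211)), (np.int64(235), np.int64(211)), (np.int64(236), np.int64(211)), (np.int64(237), np.int64(211)), (np.int64(233), np.int64(212)), (np.int64(234), np.int64(212)), (np.int64(235), np.int64(212)), (np.int64(236), np.int64(212))]
[[255 255 255 255 255 255 255]
 [255 255 255 255 255 255 255]
 [253 251 253 241 252 255 255]
 [127  93 239 246 250 255 255]
 [129  96 206 246 250 255 255]
 [146  92 218 251 251 255 255]
 [148  98 217 251 250 255 255]
 [146 108 174 166 159 255 255]
 [148 110 127 128 110 255 255]
 [148 129 124 125 127 254 254]
 [156 132  73 121 120 140 141]
 [158 138  69 124 124 127 126]]
166 [0.0057 0.0086 0.017 ]
167 [0.0028 0.0087 0.017 ]
168 [-0.0001  0.0088  0.017 ]
```

Near the cover, the only change from the first picture is the pad now showing in the notch at (235,211). The cover is therefore back in its shut position, and the pad's rear edge is at x ≈ 3-4 mm, where home puts it at 4 mm. I'm handing in.

```bash
python3 - <<'E'
from rig import robot
print(robot.close_job()); print(robot.get_state()['t'])
E
```

```text
the job is handed in; nothing more can be done
None
the job is handed in; nothing more can be done
```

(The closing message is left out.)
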